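Clamp a glued pendant in the bench press

TASK

Push the loaded wooden carriage fully home under the bench press. Then wind the star wheel on top clockwise (seen from above), spoke by spoke, until the ram bears on the glued work and the wheel needs about half as hard a push again as while it turned freely; leave it clamped like that. Do not force the wheel or the carriage, and leave the tray, dish, pliers and jar where they are.

Things in the scene. Friction and masses are not known exactly. Their poses are not given: they have to be found in the camera images.
- press: Fixed bench press: dark steel base plate 200 x 180 mm, 22 mm high, two posts 80 mm either side of the middle along its x, a bridge above with its top at 150 mm (a collar on it to 172 mm). Origin: centre of the base's underside, on the table, below the wheel's vertical axis. Own +y points out along the carriage's track, z up. Its place and yaw differ each time.
- carriage: Pale wooden carriage, slides along the press's y on its +y side, with about 3 N. Tray 88 x 110 mm, top 46 mm above the table, holding the square glued work, whose height over the tray (12 to 20 mm) varies and is not reported. Origin under the tray's centre, 24 mm above the table. Home: at a firm stop with the origin at press y = 0; it starts 60 to 100 mm out.
- push_plate (a point): Centre of the outer (+y) face of the carriage's upright push plate, 56 mm above the table. The plate is 60 mm wide along x, 14 mm thick, stands from 26 to 86 mm above the table and is joined to the tray by a tongue. Push here, towards the press (along its -y); when home the plate is 197 mm from the wheel's axis.
- wheel: Steel star wheel on top of the press, turning about the press's vertical axis: hub 44 mm across (top 23 mm above the origin), 5 straight round spokes 12 mm thick, 72 degrees apart, their outer thirds sleeved in black, round ends 104 mm from the axis. Origin: on the axis at the spokes' mid height, 205 mm above the table; one spoke lies along own +x. It stays where it is left.
- spoke_point (a point): Point on one spoke's centreline, 80 mm from the axis. Turning clockwise from above lowers the ram 8 mm per radian; 1.0 to 2.5 rad until the ram meets the work. Push needed square to the spoke here: 7 to 10 N while free (differs each time); once the ram bears it rises about 1.5 N per 0.1 rad. Right is 2.5 to 7 N above the free push, best 4 to 5; over 25 N is forcing.
- ram: Vertical steel spindle of the press with a round black rubber foot 44 mm across below. Origin: centre of the foot's lower face, on the press's vertical axis. It goes down as the wheel turns clockwise.
- bead_tray: White divided bead tray 145 x 195 mm, 26 mm high, loose; origin under its centre. Leave alone.
- pin_dish: Round wooden dish of pins, 84 mm across, 16 mm high, loose; origin under its centre. Leave alone.
- pliers: Pliers with black and yellow handles, about 155 mm long, lying flat, 18 mm high; origin on the table near the joint, own x towards the jaws. Leave alone.
- bead_jar: Clear open jar of beads, 80 mm across, 60 mm high, loose; origin under its centre. Leave alone.

How it is judged:
By the outcome, as a careful person would: the job done as asked, in the order asked, and still so for the second after the job is handed in, with the robot touching nothing.
It also fails if it takes over 72 s, if anything falls off the work surface, if the arm or the gripper's body presses on something with over 40 N, if the wrist force passes 120 N, or if a joint passes its speed limit or range.

ROBOT

A 7-joint arm with a two-finger parallel gripper is mounted at the origin on the work surface. World frame = base frame: x ahead of the robot, y to its left, z up, the work surface at z = 0. Lengths are in m, angles in rad, forces in N, time in s.
With the tool pointing down it reaches from about 0.425 to 0.925 m from the base axis. Payload 6.8 kg.
Tool frame: the origin (TCP) lies midway between the tips of the shut fingers; the grasp point (between the pads) lies 19 mm behind it; z points along the fingers, y is the line along which they close (so a half turn about z gives the same grasp; the last joint's range is limited). The gripper opens to 85 mm and grips with 20 to 120 N. Pads are 22 mm wide; open, the fingers measure 114 mm over their backs; the gripper's body (76 mm by 85 mm) begins 54 mm behind the grasp point. The pads swing forward as they close: fully open they stand 13 mm farther back than shut.
Start: joints at [-0.108, 0.477, 0.022, 1.555, -0.011, 1.109, -0.083], TCP at [0.675, 0, 0.231] pointing down, gripper open.
Joint ranges: [-2.96, 2.96], [-0.34, 2.1], [-1.41, 1.46], [0.24, 2.44], [-1.37, 4.51], [0.17, 1.92], [-2.96, 2.96]. Speed limits (rad/s): [2.39, 2.39, 3.14, 3.14, 3.14, 3.14, 3.14].

INTERFACE

Orientations are given as a rotation vector (axis times angle).
In Python, from bench import r gives the robot as it stands. The module is installed in compiled form; this text tells all that it offers.
- The arm moves only by the tool apply_moves, never from a script. Its argument "rows" is a list of rows, each a list of 6 numbers: the shift along the tool's x, y, z scaled (see below), then the turn, a rotation vector about the tool's x, y, z scaled (see below). A call has 1 to 5 rows; each row is the pose to reach, as a shift and turn from the pose commanded when the call began, along the tool's axes at that moment; what a row does not reach only later rows make up. The controller multiplies each number of a shift by 0.25 m and each number of a turn by 90 degrees. A row lasts 1/8 s, in which the tool goes at most 62.5 mm and 10.7 degrees, less where a joint would pass 70% of its speed; a pose out of reach is approached as far as the arm can. A call with a number of a shift or a turn outside -1 to 1 is refused whole. A call with a gripper value outside its range is refused whole. "claw" is the opening, from 0 (shut) to 1 (fully open), set as the call begins (left out, the last holds). The fingers move at their own pace and stop on an object; "newtons" is the grip in N (left out, the last holds). Time passes only in rows, so rows that repeat a pose let the fingers close. It gives the time, the measured TCP pose, the force, the opening and the grip force at its end, in the units of the state.
- r.get_obs(): the state, without advancing time (a new reading comes with each control period).
- r.grab_frame(name): name is "scene" or "side" or "wrist"; returns a dict with "pixels" (480x640x3 uint8, red, green, blue), "intrinsics" (3x3 intrinsics, pixels), "eye" and "attitude" of the camera in the world. Camera axes: x right, y up, looking along -z (the intrinsics and any distortion apply to the point x, -y, -z); pixel columns grow to the right and rows downward; lengths in m; the calibration is good to about 2 mm. A picture is of the moment at which its call begins. There is no depth.
- r.hand_in(): hands the job in; it is judged then, once.
Trained networks look in a picture, given as the dict that the camera call returned (one of the last four; its "shot" number tells which), for a name from the list of things; names that differ only in an ending like _2 or _b are one class to them, and where a whole thing is asked for, a point or a joint stands for the part that bears it (a point fixed in the world has none). Each returns a list of dicts, best first, with "conf" (0 to 1); they miss things now and then, are a little off and sometimes report something else, mostly with a low value. They report only what shows in the picture. A call takes as long as a camera call.
- r.search_frame(picture, thing): "rect" ([left, top, width, height] in pixels, round what is visible of it).
- r.outline_of(picture, thing): "pixels" (480x640 bool, what is visible of it) and "rect" ([left, top, width, height] in pixels, round what is visible of it).
- r.landmark_of(picture, thing): "point" ([column, row] in pixels: a listed point, or the origin of a listed thing).
The state is a dict: "clock": time; "joints": joint angles; "qvel": joint speeds; "tau": joint torques, N m; "tcp_pos": TCP position; "orientation": TCP orientation; "contact_force": force on the tool from outside, world axes, zero at the start; "moment": the same for the moment, N m; "grip_width": finger opening in m; "gripper_force": force on a finger pad.
Only numpy, scipy, OpenCV 4.12 (cv2) and the standard library are available. Lean on these libraries where they do the work, as an engineer would, in place of code of your own. Each camera call takes 0.05 s, during which the arm holds its last target. There are 200 camera calls.

## Working session

There is one attempt and no reset: what is moved stays moved. The work goes in short steps, Python scripts to look and compute and a tool call to move; the robot and the scene stay as the last step left them, time stands still between calls to the robot, and variables do not carry over. Pictures are saved under pics/ and viewed, at most 10 in all, crops included, and the job is handed in when it is done.

Besides the shell and the picture viewer there is one more tool, called after "Request:" as name(argument=value, ...), one argument or row to a line, values as JSON. apply_moves: Moves the arm, as the interface text tells. Its arguments: {"type":"object","properties":{"rows":{"type":"array","items":{"type":"array","items":{"type":"number"}}},"claw":{"type":"number"},"newtons":{"type":"number"}},"required":["rows"]}

```bash
mkdir -p pics; cat > h.py <<'E'
import numpy as np, cv2
from bench import r
from scipy.spatial.transform import Rotation as R
def rotm(a):
    a=np.array(a,float)
    if a.shape==(3,3): return a
    return R.from_rotvec(a).as_matrix() if a.size==3 else R.from_quat(a).as_matrix()
def ray(p,uv):
    K=np.array(p["intrinsics"]); d=np.linalg.inv(K)@np.array([uv[0],uv[1],1.]); d=np.array([d[0],-d[1],-d[2]])
    return np.array(p["eye"],float), rotm(p["attitude"])@d
def atz(p,uv,z):
    e,d=ray(p,uv); return e+d*(z-e[2])/d[2]
def proj(p,X):
    c=rotm(p["attitude"]).T@(np.array(X,float)-np.array(p["eye"])); c=np.array([c[0],-c[1],-c[2]])
    q=np.array(p["intrinsics"])@c; return q[:2]/q[2]
E
python3 - <<'E'
from h import *
np.set_printoptions(precision=4,suppress=True)
o=r.get_obs(); print(o)
ims=[]
for n in ["scene","side","wrist"]:
    p=r.grab_frame(n); 
    print(n,{k:(v if k!="pixels" else 0) for k,v in p.items()})
    cv2.imwrite(f"pics/{n}0.png",p["pixels"][:,:,::-1])
    for t,z in [("press",0),("wheel",.205),("carriage",.024),("push_plate",.056),("spoke_point",.205),("bead_tray",0),("pin_dish",0),("pliers",0),("bead_jar",0)]:
        for l in r.landmark_of(p,t)[:5]:
            print(n,t,round(l["conf"],2),np.array(l["point"]),atz(p,l["point"],z))
E
```

```text
{'clock': 0.0, 'joints': array([-0.1081,  0.4778,  0.0223,  1.5565, -0.0115,  1.1093, -0.0831]), 'qvel': array([-0.0016, -0.0002,  0.001 , -0.0012, -0.0005, -0.0017,  0.0007]), 'tau': array([ -0.0005, -59.6444,   1.6077, -28.1195,   0.0124,   0.0094,
         0.    ]), 'tcp_pos': array([ 0.6744, -0.    ,  0.2303]), 'orientation': array([-2.2206, -2.2206,  0.0022]), 'contact_force': array([ 0.9403, -0.7112,  0.394 ]), 'moment': array([-0.0417, -0.0059, -0.0188]), 'gripper_force': 0.0, 'grip_width': 0.08535260371994419}
scene {'pixels': 0, 'intrinsics': array([[576.7583,   0.    , 317.9496],
       [  0.    , 576.7583, 252.5051],
       [  0.    ,   0.    ,   1.    ]]), 'eye': array([1.3831, 0.3616, 1.0356]), 'attitude': array([0.5302, 0.7848, 1.8545]), 'shot': 1}
scene press 0.65 [287.1 286.6] [ 0.5265 -0.0761  0.    ]
scene carriage 0.79 [322.3 286.7] [0.513  0.0112 0.024 ]
scene push_plate 0.68 [286.7 262.3] [ 0.5011 -0.0875  0.056 ]
scene push_plate 0.61 [407.8 291.9] [0.4768 0.2084 0.056 ]
scene spoke_point 0.21 [285.6 285. ] [0.6934 0.006  0.205 ]
scene bead_tray 0.68 [139.7 270.
[... 926 characters left out ...]
0.66 [231.6 385. ] [0.6591 0.44   0.    ]
side pliers 0.59 [357.2 200.4] [ 0.4233 -0.3789  0.    ]
side bead_jar 0.56 [352.3 412.2] [0.3308 0.4596 0.    ]
wrist {'pixels': 0, 'intrinsics': array([[359.643 ,   0.    , 322.5659],
       [  0.    , 359.643 , 239.8784],
       [  0.    ,   0.    ,   1.    ]]), 'eye': array([0.6752, 0.0789, 0.3728]), 'attitude': array([-0.3119,  0.0003, -0.0007]), 'shot': 3}
wrist press 0.89 [189.  270.5] [ 0.5255 -0.0773  0.    ]
wrist carriage 0.73 [156.6 195.4] [0.5125 0.0123 0.024 ]
wrist spoke_point 0.72 [202.  401.2] [ 0.606  -0.0723  0.205 ]
wrist spoke_point 0.2 [157.5 196.5] [0.5973 0.0463 0.205 ]
wrist pliers 0.62 [130.9 476.4] [ 0.4099 -0.3847  0.    ]
```

View pics/side0.png

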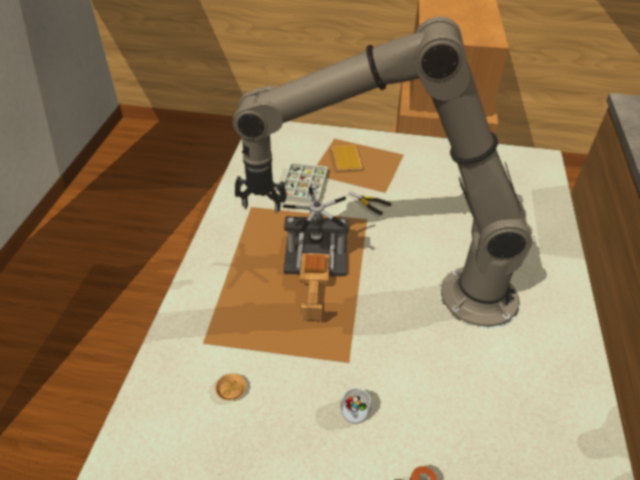

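View pics/scene0.png

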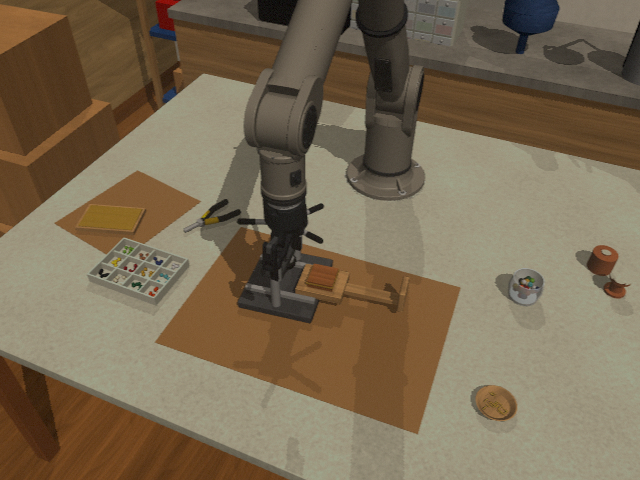

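Side view: the hub is at about (318,212), the carriage tray at (314,263) and the push plate at (312,312). The scene view agrees, with the plate at (402,293). Now I shut the gripper and move out beyond the plate.

Request:
apply_moves(
  rows=[
    [0.25,-0.2,-0.04,0,0,-0.09],
    [0.5,-0.4,-0.04,0,0,-0.09],
    [0.75,-0.6,-0.04,0,0,-0.09],
    [1.0,-0.8,0,0,0,-0.09],
    [1.0,-0.8,0,0,0,-0.09],
  ],
  claw=0,
)

```text
clock: 2.12
tcp_pos: [0.4791, 0.2449, 0.2322]
orientation: [2.059, 2.372, 0.002]
contact_force: [-0.3, 1.4, -0.3]
grip_width: 0.0003
gripper_force: 0.0
```

```bash
python3 - <<'E'
from h import *
np.set_printoptions(precision=4,suppress=True)
print(r.get_obs())
for n in ["side","wrist","scene"]:
    p=r.grab_frame(n); 
    cv2.imwrite(f"pics/{n}1.png",p["pixels"][:,:,::-1])
    for t,z in [("press",0),("wheel",.205),("carriage",.024),("push_plate",.056),("spoke_point",.205)]:
        for l in r.landmark_of(p,t)[:5]:
            print(n,t,round(l["conf"],2),np.array(l["point"]),atz(p,l["point"],z))
E
```

```text
{'clock': 2.125, 'joints': array([-0.4744,  0.2569, -0.1356,  1.876 ,  0.0407,  1.0103, -0.4859]), 'qvel': array([-0.6741, -0.1529, -0.2773,  0.3007,  0.0649, -0.1448, -0.9705]), 'tau': array([  5.3874, -44.5432,   1.0843, -26.2509,  -0.0053,   0.4335,
         1.3232]), 'tcp_pos': array([0.4791, 0.2449, 0.2322]), 'orientation': array([2.0589, 2.3724, 0.0017]), 'contact_force': array([-0.3353,  1.3868, -0.273 ]), 'moment': array([ 0.0067, -0.034 ,  0.0385]), 'gripper_force': 0.0, 'grip_width': 0.0002540762032860103}
side press 0.98 [316.8 255.6] [ 0.5192 -0.076   0.    ]
side push_plate 0.73 [312.5 313.2] [0.4824 0.2048 0.056 ]
side spoke_point 0.67 [290.4 207.9] [ 0.6009 -0.0639  0.205 ]
wrist carriage 0.66 [549.4   0. ] [0.6457 0.4447 0.024 ]
wrist carriage 0.56 [321.7 397.4] [0.5125 0.0134 0.024 ]
wrist carriage 0.3 [323.6 255. ] [0.4896 0.1924 0.024 ]
wrist push_plate 0.67 [324.1 254.8] [0.4883 0.2044 0.056 ]
wrist spoke_point 0.17 [324.7 397.7] [0.4925 0.1724 0.205 ]
scene press 0.72 [287.2 288.3] [ 0.5315 -0.0734  0.    ]
scene wheel 0.68 [286.1 221.4] [ 0.5201 -0.0753  0.205 ]
scene carriage 0.65 [321.6 283.7] [0.5047 0.0058 0.024 ]
scene carriage 0.63 [286.8 219.4] [ 0.3238 -0.1723  0.024 ]
scene push_plate 0.9 [406.8 293.4] [0.4822 0.2077 0.056 ]
scene push_plate 0.3 [320.5 283.8] [0.5338 0.0148 0.056 ]
scene spoke_point 0.79 [268.5 241.7] [ 0.5947 -0.0811  0.205 ]
```

View pics/wrist1.png

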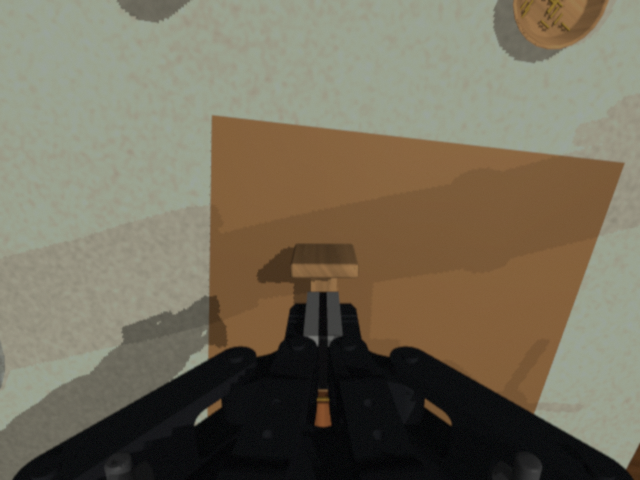

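The wrist view shows the plate at (324,258), centred on the tool and square to it. Next I go down and push.

Request:
apply_moves(
  rows=[
    [0,0,0.2,0,0,0],
    [0,0,0.4,0,0,0],
    [0,0,0.6,0,0,0],
    [0,0,0.75,0,0,0],
    [0,0,0.75,0,0,0],
  ],
)

```text
clock: 3.65
tcp_pos: [0.4783, 0.2423, 0.0421]
orientation: [-2.057, -2.372, 0.009]
contact_force: [-0.8, -1.0, 0.5]
grip_width: -0.0002
gripper_force: 0.0
```

Request:
apply_moves(
  rows=[
    [-0.04,0,0,0,0,0],
    [-0.08,0,0,0,0,0],
    [-0.12,0,0,0,0,0],
    [-0.16,0,0,0,0,0],
    [-0.18,0,0,0,0,0],
  ],
)

```text
clock: 4.28
tcp_pos: [0.4871, 0.1983, 0.0449]
orientation: [2.06, 2.372, 0.001]
contact_force: [-0.0, 2.4, 1.0]
grip_width: 0.0002
gripper_force: 0.0
```

Request:
apply_moves(
  rows=[
    [-0.03,0,0,0,0,0],
    [-0.06,0,0,0,0,0],
    [-0.09,0,0,0,0,0],
    [-0.12,0,0,0,0,0],
    [-0.12,0,0,0,0,0],
  ],
)

```text
clock: 4.9
tcp_pos: [0.491, 0.1674, 0.0443]
orientation: [2.06, 2.371, -0.002]
contact_force: [0.5, -0.5, 2.6]
grip_width: 0.0002
gripper_force: 0.0
```

Request:
apply_moves(
  rows=[
    [-0.02,0,0,0,0,0],
    [-0.04,0,0,0,0,0],
    [-0.06,0,0,0,0,0],
    [-0.08,0,0,0,0,0],
    [-0.1,0,0,0,0,0],
  ],
)

```text
clock: 5.52
tcp_pos: [0.4941, 0.1439, 0.0443]
orientation: [-2.059, -2.372, 0.001]
contact_force: [-1.7, 2.3, 1.6]
grip_width: -0.0004
gripper_force: 0.0
```

Request:
apply_moves(
  rows=[
    [-0.005,0,0,0,0,0],
    [-0.01,0,0,0,0,0],
    [-0.01,0,0,0,0,0],
  ],
)

```text
clock: 5.9
tcp_pos: [0.4947, 0.1417, 0.0444]
orientation: [2.059, 2.373, -0.0]
contact_force: [-1.4, 2.3, 0.8]
grip_width: -0.0001
gripper_force: 0.0
```

```bash
python3 - <<'E'
from h import *
np.set_printoptions(precision=4,suppress=True)
print(r.get_obs()["contact_force"])
for n in ["side","scene"]:
    p=r.grab_frame(n); 
    cv2.imwrite(f"pics/{n}2.png",p["pixels"][:,:,::-1])
    for t,z in [("press",0),("wheel",.205),("carriage",.024),("push_plate",.056),("spoke_point",.205)]:
        for l in r.landmark_of(p,t)[:5]:
            print(n,t,round(l["conf"],2),np.array(l["point"]),atz(p,l["point"],z))
E
```

```text
[-1.3658  2.2557  0.7785]
side press 0.92 [317.2 256.3] [ 0.5174 -0.0731  0.    ]
side wheel 0.4 [356.4 410.9] [0.3195 0.5664 0.205 ]
side carriage 0.58 [315.6 253. ] [ 0.5213 -0.064   0.024 ]
side push_plate 0.54 [313.5 293.6] [0.4927 0.1325 0.056 ]
side spoke_point 0.59 [292.1 207.6] [ 0.5961 -0.0662  0.205 ]
scene press 0.69 [285.8 286.7] [ 0.5281 -0.0789  0.    ]
scene wheel 0.85 [284.8 221.7] [ 0.5222 -0.0774  0.205 ]
scene carriage 0.63 [290.3 281.9] [ 0.5294 -0.0655  0.024 ]
scene push_plate 0.68 [371.  289.6] [0.504  0.1286 0.056 ]
scene spoke_point 0.72 [268.1 245.8] [ 0.6064 -0.0761  0.205 ]
scene spoke_point 0.27 [492.3 407.3] [0.8043 0.4319 0.205 ]
```

Request:
apply_moves(
  rows=[
    [-0.008,0,0,0,0,0],
    [-0.016,0,0,0,0,0],
    [-0.024,0,0,0,0,0],
    [-0.024,0,0,0,0,0],
  ],
)

```text
clock: 7.0
tcp_pos: [0.4957, 0.1356, 0.0444]
orientation: [2.059, 2.372, -0.0]
contact_force: [-1.0, 1.1, 0.8]
grip_width: 0.0002
gripper_force: 0.0
```

Request:
apply_moves(
  rows=[
    [-0.005,0,0,0,0,0],
    [-0.01,0,0,0,0,0],
    [-0.01,0,0,0,0,0],
  ],
)

```text
clock: 7.38
tcp_pos: [0.496, 0.1333, 0.0444]
orientation: [2.059, 2.372, -0.0]
contact_force: [-1.2, 1.3, 0.8]
grip_width: 0.0001
gripper_force: 0.0
```

Request:
apply_moves(
  rows=[
    [-0.004,0,0,0,0,0],
    [-0.008,0,0,0,0,0],
    [-0.008,0,0,0,0,0],
  ],
)

```text
clock: 7.75
tcp_pos: [0.4963, 0.1313, 0.0444]
orientation: [2.059, 2.372, -0.0]
contact_force: [-1.2, 1.9, 0.3]
grip_width: -0.0
gripper_force: 0.0
```

Request:
apply_moves(
  rows=[
    [-0.004,0,0,0,0,0],
    [-0.008,0,0,0,0,0],
    [-0.008,0,0,0,0,0],
  ],
)

```text
clock: 8.12
tcp_pos: [0.4965, 0.1293, 0.0444]
orientation: [2.059, 2.373, -0.0]
contact_force: [-2.2, 1.2, 2.0]
grip_width: 0.0001
gripper_force: 0.0
```

Request:
apply_moves(
  rows=[
    [-0.004,0,0,0,0,0],
    [-0.008,0,0,0,0,0],
    [-0.008,0,0,0,0,0],
  ],
)

```text
clock: 8.5
tcp_pos: [0.4966, 0.1293, 0.0445]
orientation: [-2.057, -2.373, -0.002]
contact_force: [-1.6, 6.5, 1.1]
grip_width: -0.0002
gripper_force: 0.0
```

```bash
python3 - <<'E'
from h import *
p=r.grab_frame("scene"); im=p["pixels"][190:350,200:440,::-1]
q=r.grab_frame("side"); im2=q["pixels"][180:340,200:440,::-1]
cv2.imwrite("pics/c3.png",cv2.resize(np.hstack([im,im2])[:, :],None,fx=1.66,fy=3) if 0 else np.vstack([cv2.resize(im,None,fx=1.8*1,fy=1.8),cv2.resize(im2,None,fx=1.8,fy=1.8)]))
E
```

```text
(no output)
```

View pics/c3.png

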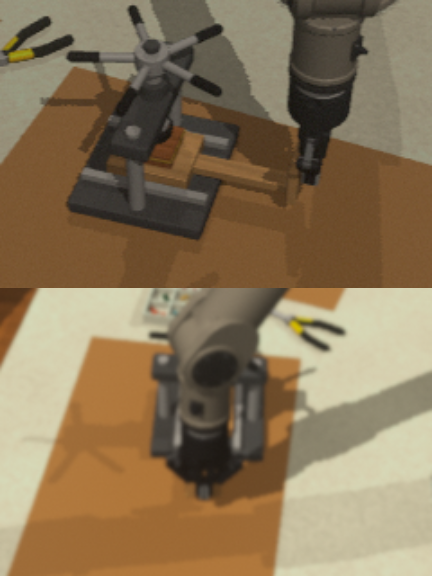

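The crop shows the carriage home under the ram, and the force jumped as the motion stalled. One more small push will confirm it; then I back off, rise and image the wheel.

Request:
apply_moves(
  rows=[
    [-0.004,0,0,0,0,0],
    [-0.006,0,0,0,0,0],
  ],
)

```text
clock: 8.85
tcp_pos: [0.4966, 0.1292, 0.0445]
orientation: [-2.055, -2.374, -0.004]
contact_force: [-3.4, 10.6, 0.7]
grip_width: 0.0
gripper_force: 0.0
```

Request:
apply_moves(
  rows=[
    [0.05,0,0,0,0,0],
    [0.2,0,0,0,0,0],
    [0.4,0,-0.2,0,0,0],
    [0.5,0,-0.4,0,0,0],
    [0.5,0,-0.6,0,0,0],
  ],
)

```text
clock: 9.48
tcp_pos: [0.4787, 0.2526, 0.1962]
orientation: [-2.054, -2.377, -0.001]
contact_force: [0.7, 0.6, -1.7]
grip_width: -0.0001
gripper_force: 0.0
```

Request:
apply_moves(
  rows=[
    [0.0,0,-0.2,0,0,0],
    [0.0,0,-0.4,0,0,0],
    [0.0,0,-0.4,0,0,0],
  ],
)

```text
clock: 9.85
tcp_pos: [0.4817, 0.2506, 0.2987]
orientation: [2.058, 2.369, 0.012]
contact_force: [-0.3, 0.0, -0.1]
grip_width: -0.0001
gripper_force: 0.0
```

```bash
python3 - <<'E'
from h import *
np.set_printoptions(precision=4,suppress=True)
o=r.get_obs();print(o["clock"],o["tcp_pos"],o["contact_force"],o["joints"])
ims=[]
for n in ["scene","side","wrist"]:
    p=r.grab_frame(n)
    for t,z in [("carriage",.024),("push_plate",.056),("press",0),("wheel",.205),("spoke_point",.205)]:
        for l in r.landmark_of(p,t)[:5]:
            print(n,t,round(l["conf"],2),np.array(l["point"]),atz(p,l["point"],z))
    c=proj(p,[.521,-.076,.205]).astype(int); print(n,c)
    if n!="wrist":
        y,x=c[1]-50,c[0]-60; print("crop",x,y)
        ims.append(cv2.resize(p["pixels"][y:y+100,x:x+133,::-1],(798//2,300)))
    else: ims.append(p["pixels"][:,:,::-1])
cv2.imwrite("pics/w4.png",np.vstack([np.hstack(ims[:2])]))
cv2.imwrite("pics/w4w.png",ims[2])
E
```

```text
9.85 [0.4817 0.2506 0.2987] [-0.3423  0.0264 -0.1396] [-0.4747  0.2019 -0.1407  1.7877  0.0324  1.1459 -0.4855]
scene carriage 0.82 [288.  280.1] [ 0.5262 -0.0731  0.024 ]
scene push_plate 0.67 [366.4 284.4] [0.4928 0.1133 0.056 ]
scene press 0.71 [287.4 284.4] [ 0.5196 -0.0786  0.    ]
scene press 0.55 [494.2 405.2] [0.6551 0.4518 0.    ]
scene wheel 0.68 [285.4 218.8] [ 0.5128 -0.0805  0.205 ]
scene spoke_point 0.84 [270.  245.1] [ 0.6029 -0.0734  0.205 ]
scene spoke_point 0.2 [283.9 222.2] [ 0.5245 -0.0785  0.205 ]
scene [285 221]
crop 225 171
side carriage 0.64 [316.4 248.7] [ 0.5222 -0.0838  0.024 ]
side push_plate 0.6 [314.1 288.8] [0.4943 0.1139 0.056 ]
side press 0.76 [314.6 259.1] [ 0.5235 -0.059   0.    ]
side spoke_point 0.75 [354.9 412.1] [0.3224 0.5698 0.205 ]
side spoke_point 0.65 [293.  205.2] [ 0.5957 -0.0776  0.205 ]
side [317 208]
crop 257 158
wrist carriage 0.83 [320.6 422.8] [ 0.5228 -0.0778  0.024 ]
wrist press 0.67 [323.4 409.3] [ 0.5266 -0.0756  0.    ]
wrist [317 570]
```

View pics/w4.png

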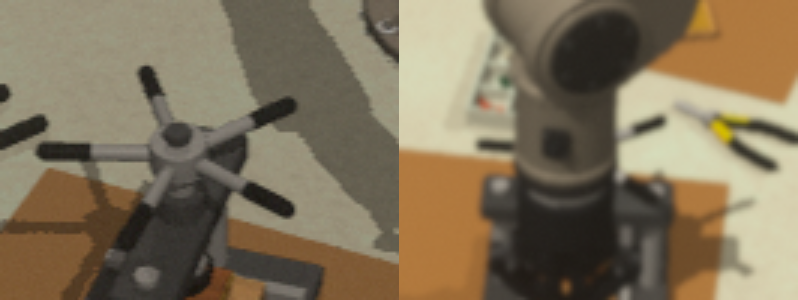

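The scene crop shows five clear spokes, with tips in crop pixels at (117,247), (40,151), (147,68), (294,104) and (290,210). I'll fit the axis and phase to them.

```bash
python3 - <<'E'
from h import *
from scipy.optimize import least_squares
np.set_printoptions(precision=4,suppress=True)
p=r.grab_frame("scene")
t=np.array([[117,247],[40,151],[147,68],[294,104],[290,210]])/3+[225,171]
P=np.array([atz(p,u,.205)[:2] for u in t]); print(P)
def res(v):
    a=np.arctan2(P[:,1]-v[1],P[:,0]-v[0]); k=np.round((a-v[2])/(2*np.pi/5)); b=v[2]+k*2*np.pi/5
    return np.r_[P[:,0]-v[0]-.102*np.cos(b),P[:,1]-v[1]-.102*np.sin(b)]
s=least_squares(res,[P[:,0].mean(),P[:,1].mean(),0.]); print(s.x,np.degrees(s.x[2]),res(s.x)*1000)
E
```

```text
[[ 0.6303 -0.0736]
 [ 0.5622 -0.1715]
 [ 0.4421 -0.1434]
 [ 0.4368 -0.022 ]
 [ 0.5473  0.0213]]
[ 0.5238 -0.0779  0.0601] 3.444651940920066 [ 4.718   1.1733 -2.8527 -0.9782 -2.0604 -1.8863  1.2528 -0.7818  0.9609
  0.4544]
```

Request:
apply_moves(
  rows=[
    [-0.2,-0.005,0,0,0,-0.1],
    [-0.4,-0.01,0,0,0,-0.2],
    [-0.6,-0.016,0,0,0,-0.3],
    [-0.8,-0.02,0,0,0,-0.4],
    [-0.97,-0.026,0,0,0,-0.5],
  ],
)

```text
clock: 11.42
tcp_pos: [0.5072, 0.0067, 0.2946]
orientation: [0.988, 2.982, 0.0]
contact_force: [0.6, 0.0, -0.7]
grip_width: -0.0
gripper_force: 0.0
```

Request:
apply_moves(
  rows=[
    [0,0,0,0,0,-0.1],
    [0,0,0,0,0,-0.2],
    [0,0,0,0,0,-0.25],
    [0,0,0,0,0,-0.25],
  ],
)

```text
clock: 11.92
tcp_pos: [0.5071, 0.0088, 0.2945]
orientation: [0.395, 3.117, 0.0]
contact_force: [0.2, 0.3, 0.6]
grip_width: 0.0001
gripper_force: 0.0
```

```bash
python3 - <<'E'
from h import *
np.set_printoptions(precision=4,suppress=True)
o=r.get_obs();print(o["clock"],o["tcp_pos"],o["contact_force"],o["joints"]);M=rotm(o["orientation"]);print(M)
p=r.grab_frame("wrist"); print(proj(p,[.522,-.077,.205]), proj(p,[.522+.0202,-.077+.0774,.205]))
cv2.imwrite("pics/w5.png",p["pixels"][:,:,::-1])
E
```

```text
11.925 [0.5071 0.0088 0.2945] [0.1944 0.2593 0.6499] [-0.0645  0.1448 -0.0845  1.8667  0.0134  1.1305  1.1646]
[[-0.9684  0.2496  0.0001]
 [ 0.2496  0.9684  0.0001]
 [-0.0001  0.0001 -1.    ]]
[210.3769 293.4948] [323.2483 293.7324]
```

View pics/w5.png

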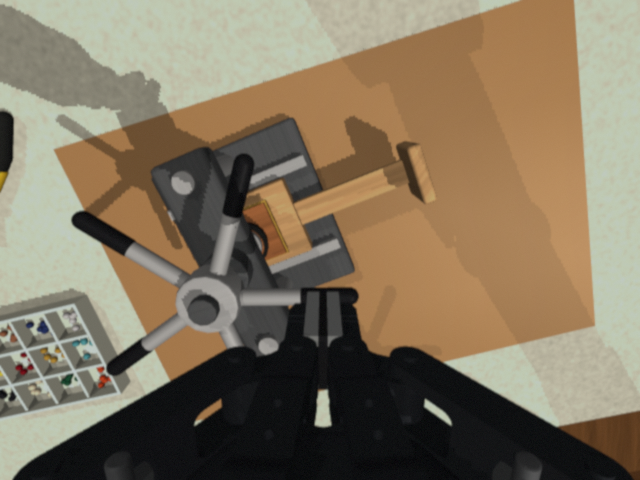

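The wrist view shows the hub at (208,297) and the chosen spoke horizontal along row 296. It lies ahead of the shut fingers as computed. I go down and come up close behind it.

Request:
apply_moves(
  rows=[
    [0,0,0.15,0,0,0],
    [0,0,0.3,0,0,0],
    [0,0,0.43,0,0,0],
    [0,0,0.43,0,0,0],
  ],
)

```text
clock: 12.48
tcp_pos: [0.5054, 0.0087, 0.185]
orientation: [-0.395, -3.112, 0.002]
contact_force: [-0.4, -0.5, 1.1]
grip_width: 0.0002
gripper_force: 0.0
```

Request:
apply_moves(
  rows=[
    [-0.03,0,0,0,0,0],
    [-0.05,0,0,0,0,0],
    [-0.065,0,0,0,0,0],
    [-0.065,0,0,0,0,0],
  ],
)

```text
clock: 12.98
tcp_pos: [0.5234, 0.0047, 0.1874]
orientation: [0.394, 3.116, 0.0]
contact_force: [-0.5, -1.2, 0.3]
grip_width: -0.0001
gripper_force: 0.0
```

Request:
apply_moves(
  rows=[
    [-0.005,0,0,0,0,0],
    [-0.01,0,0,0,0,0],
    [-0.015,0,0,0,0,0],
    [-0.015,0,0,0,0,0],
  ],
)

```text
clock: 13.48
tcp_pos: [0.5265, 0.0038, 0.1869]
orientation: [-0.394, -3.117, 0.0]
contact_force: [-0.5, 0.1, -1.1]
grip_width: -0.0001
gripper_force: 0.0
```

Request:
apply_moves(
  rows=[
    [-0.016,0.003,0,0,0,0.0318],
    [-0.0321,0.0052,0,0,0,0.0637],
    [-0.0483,0.0066,0,0,0,0.0955],
    [-0.0645,0.0072,0,0,0,0.1273],
    [-0.0808,0.007,0,0,0,0.1592],
  ],
)

```text
clock: 14.1
tcp_pos: [0.5445, 0.0018, 0.1866]
orientation: [-0.779, -3.039, 0.0]
contact_force: [-6.6, 2.9, 5.3]
grip_width: -0.0003
gripper_force: 3.8
```

Request:
apply_moves(
  rows=[
    [-0.016,0.003,0,0,0,0.0318],
    [-0.0321,0.0052,0,0,0,0.0637],
    [-0.0483,0.0066,0,0,0,0.0955],
    [-0.0645,0.0072,0,0,0,0.1273],
    [-0.0808,0.007,0,0,0,0.1592],
  ],
)

```text
clock: 14.72
tcp_pos: [0.5634, -0.0054, 0.1867]
orientation: [-1.151, -2.919, -0.001]
contact_force: [-5.6, 5.7, 3.3]
grip_width: -0.0003
gripper_force: 3.8
```

```bash
cat > st.py <<'E'
from h import *
np.set_printoptions(precision=4,suppress=True)
C=np.array([.522,-.077])
for i in range(1):
    o=r.get_obs();M=rotm(o["orientation"]);d=o["tcp_pos"][:2]-C
    f=M.T@o["contact_force"]; print("t",o["clock"],"F tool",f,"p tool",M[:2,:2].T@d,"yaw x",np.degrees(np.arctan2(M[1,0],M[0,0])),"z",o["tcp_pos"][2],"j7",o["joints"][6], "mom",o["moment"])
E
python3 st.py
```

```text
t 14.725 F tool [ 7.9853  0.3753 -3.2939] p tool [0.0186 0.0806] yaw x 136.9567774425637 z 0.1866697319890119 j7 0.7300908270056282 mom [1.0636 1.0774 0.0027]
```

Request:
apply_moves(
  rows=[
    [-0.016,0.003,0,0,0,0.0318],
    [-0.0321,0.0052,0,0,0,0.0637],
    [-0.0483,0.0066,0,0,0,0.0955],
    [-0.0645,0.0072,0,0,0,0.1273],
    [-0.0808,0.007,0,0,0,0.1592],
  ],
)

```text
clock: 15.35
tcp_pos: [0.5801, -0.0169, 0.1868]
orientation: [-1.505, -2.753, -0.003]
contact_force: [-3.6, 7.6, 3.0]
grip_width: -0.0002
gripper_force: 3.9
```

```bash
python3 st.py
```

```text
t 15.35 F tool [ 8.3609  1.0816 -2.9864] p tool [0.0192 0.0813] yaw x 122.6762572547786 z 0.1867509595788988 j7 0.5276780500802043 mom [1.3863 0.7608 0.0663]
```

Request:
apply_moves(
  rows=[
    [-0.016,0.003,0,0,0,0.0318],
    [-0.0321,0.0052,0,0,0,0.0637],
    [-0.0483,0.0066,0,0,0,0.0955],
    [-0.0645,0.0072,0,0,0,0.1273],
    [-0.0808,0.007,0,0,0,0.1592],
  ],
)

```text
clock: 15.98
tcp_pos: [0.5933, -0.0322, 0.1869]
orientation: [-1.836, -2.545, -0.005]
contact_force: [-0.3, 7.7, 1.5]
grip_width: -0.0003
gripper_force: 3.9
```

```bash
python3 st.py
```

```text
t 15.975 F tool [ 7.3887  2.1688 -1.493 ] p tool [0.02   0.0818] yaw x 108.38611943054607 z 0.18686722347412307 j7 0.33193109411061056 mom [1.6259 0.1323 0.0644]
```

Request:
apply_moves(
  rows=[
    [-0.016,0.003,0,0,0,0.0318],
    [-0.0321,0.0052,0,0,0,0.0637],
    [-0.0483,0.0066,0,0,0,0.0955],
  ],
)

```text
clock: 16.35
tcp_pos: [0.5993, -0.0429, 0.1869]
orientation: [-2.022, -2.401, -0.006]
contact_force: [1.1, 8.3, 0.2]
grip_width: 0.0002
gripper_force: 3.9
```

```bash
python3 st.py
```

```text
t 16.35 F tool [ 7.9542  2.5088 -0.2012] p tool [0.0204 0.082 ] yaw x 99.80697951970718 z 0.18688892826426767 j7 0.21681616701307665 mom [ 1.7146 -0.281   0.0418]
```

Request:
apply_moves(
  rows=[
    [-0.016,0.003,0,0,0,0.0318],
    [-0.0321,0.0052,0,0,0,0.0637],
    [-0.0483,0.0066,0,0,0,0.0955],
  ],
)

```text
clock: 16.73
tcp_pos: [0.6037, -0.0544, 0.187]
orientation: [-2.196, -2.244, -0.007]
contact_force: [3.5, 8.5, -1.7]
grip_width: 0.0
gripper_force: 4.0
```

```bash
python3 st.py
```

```text
t 16.725 F tool [8.403  3.7164 1.7597] p tool [0.0208 0.0822] yaw x 91.22393698473962 z 0.18697732319293148 j7 0.10281210518128893 mom [ 1.6638 -0.7978  0.1112]
```

Request:
apply_moves(
  rows=[
    [-0.016,0.003,0,0,0,0.0318],
    [-0.0321,0.0052,0,0,0,0.0637],
    [-0.0483,0.0066,0,0,0,0.0955],
  ],
)

```text
clock: 17.1
tcp_pos: [0.6063, -0.0666, 0.187]
orientation: [-2.359, -2.074, -0.008]
contact_force: [6.2, 7.3, -3.6]
grip_width: 0.0
gripper_force: 4.0
```

```bash
cat >> st.py <<'E'
print("Mtool",M.T@o["moment"])
E
python3 st.py
```

```text
t 17.1 F tool [7.9983 5.2491 3.6738] p tool [0.0211 0.0823] yaw x 82.63165279370307 z 0.18704320749626474 j7 -0.010449784462539987 mom [ 1.6516 -1.1886  0.0976]
Mtool [-0.9665  1.7907 -0.0966]
```

Request:
apply_moves(
  rows=[
    [-0.016,0.003,0,0,0,0.0318],
    [-0.0321,0.0052,0,0,0,0.0637],
    [-0.0483,0.0066,0,0,0,0.0955],
  ],
)

```text
clock: 17.48
tcp_pos: [0.6069, -0.0792, 0.1872]
orientation: [-2.508, -1.891, -0.009]
contact_force: [7.0, 6.9, -3.1]
grip_width: -0.0
gripper_force: 4.0
```

```bash
python3 st.py
```

```text
t 17.475 F tool [8.505  4.8341 3.1897] p tool [0.0213 0.0822] yaw x 74.02568559221565 z 0.1871822035574905 j7 -0.12334589310907623 mom [ 1.4234 -1.4305  0.054 ]
Mtool [-0.9832  1.7623 -0.0526]
```

Request:
apply_moves(
  rows=[
    [-0.016,0.003,0,0,0,0.0318],
    [-0.0321,0.0052,0,0,0,0.0637],
    [-0.0483,0.0066,0,0,0,0.0955],
  ],
)

```text
clock: 17.85
tcp_pos: [0.6059, -0.091, 0.1872]
orientation: [2.643, 1.698, 0.011]
contact_force: [9.2, 7.3, -5.1]
grip_width: 0.0
gripper_force: 5.0
```

```bash
python3 st.py
```

```text
t 17.85 F tool [10.409   5.3461  5.1561] p tool [0.0221 0.0821] yaw x 65.44458788815618 z 0.18724605703644376 j7 -0.236328216759999 mom [ 1.5322 -1.9276  0.1042]
Mtool [-1.116   2.1951 -0.1019]
```

Request:
apply_moves(
  rows=[
    [-0.016,0.003,0,0,0,0.0318],
    [-0.0321,0.0052,0,0,0,0.0637],
    [-0.0483,0.0066,0,0,0,0.0955],
  ],
)

```text
clock: 18.23
tcp_pos: [0.6032, -0.1025, 0.1873]
orientation: [2.762, 1.496, 0.013]
contact_force: [12.3, 7.3, -7.5]
grip_width: 0.0003
gripper_force: 6.1
```

```bash
python3 st.py
```

```text
t 18.225 F tool [12.8077  6.2973  7.5906] p tool [0.023  0.0819] yaw x 56.87505630121446 z 0.18732036430590962 j7 -0.3496895783249501 mom [ 1.5553 -2.4522  0.1153]
Mtool [-1.2029  2.6431 -0.1119]
```

The push rose from about 8.2 N to about 12.8 N over roughly 0.28 rad of turning. That is about 4.5 N above free, on target. I back off along the tangent and rise.

Request:
apply_moves(
  rows=[
    [0.03,0,0,0,0,0],
    [0.07,0,0,0,0,0],
    [0.07,0,0,0,0,0],
  ],
)

```text
clock: 18.6
tcp_pos: [0.6089, -0.0911, 0.1867]
orientation: [-2.763, -1.494, 0.0]
contact_force: [-1.3, 0.6, 0.7]
grip_width: 0.0001
gripper_force: 0.0
```

Request:
apply_moves(
  rows=[
    [0,0,-0.2,0,0,0],
    [0,0,-0.4,0,0,0],
    [0,0,-0.6,0,0,0],
    [0,0,-0.6,0,0,0],
  ],
)

```text
clock: 19.1
tcp_pos: [0.6104, -0.0933, 0.3416]
orientation: [2.761, 1.489, 0.011]
contact_force: [-0.1, -0.1, -0.2]
grip_width: 0.0
gripper_force: 0.0
```

```bash
python3 - <<'E'
from h import *
o=r.get_obs();print(o["clock"],o["tcp_pos"],o["contact_force"])
p=r.grab_frame("scene");q=r.grab_frame("wrist")
for P,n in ((p,"scene"),(q,"wrist")):
    for t,z in [("carriage",.024),("push_plate",.056),("bead_tray",0),("pin_dish",0),("pliers",0),("bead_jar",0)]:
        for l in r.landmark_of(P,t)[:1]: print(n,t,round(l["conf"],2),atz(P,l["point"],z))
cv2.imwrite("pics/f6.png",np.vstack([cv2.resize(p["pixels"][160:400,80:560],(600,300)),cv2.resize(q["pixels"],(400,300)).repeat(1,1) if 0 else cv2.resize(q["pixels"][60:360],(600,300))])[:,:,::-1])
E
```

```text
19.1 [ 0.61041203 -0.09331632  0.34157681] [-0.12279336 -0.126765   -0.24830768]
scene carriage 0.8 [ 0.52759224 -0.08124927  0.024     ]
scene push_plate 0.86 [0.49800928 0.117889   0.056     ]
scene bead_tray 0.72 [ 0.62880707 -0.42856328  0.        ]
scene pin_dish 0.62 [0.65418628 0.4422882  0.        ]
scene pliers 0.6 [ 0.40790576 -0.39138053  0.        ]
scene bead_jar 0.69 [0.30896317 0.45529204 0.        ]
wrist push_plate 0.69 [0.49717836 0.11762436 0.056     ]
wrist pliers 0.72 [ 0.40898493 -0.38564547  0.        ]
wrist bead_jar 0.35 [ 0.63121888 -0.42467495  0.        ]
```

View pics/f6.png

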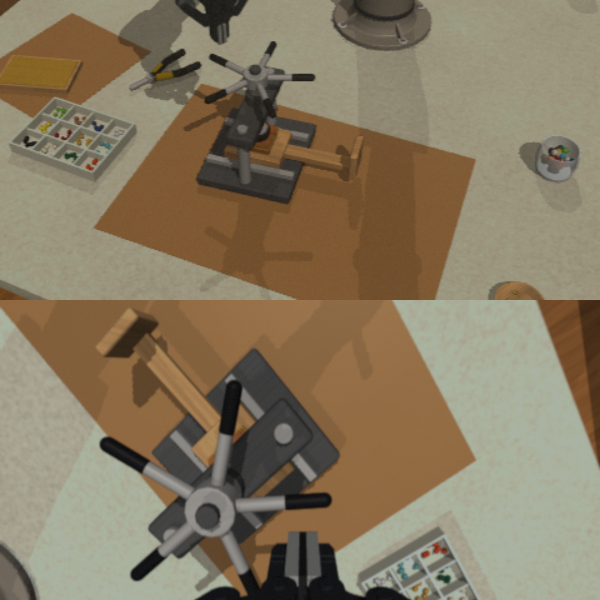

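The carriage is home, the foot is down on the work, the robot is clear, and the other items have not moved.

```bash
python3 -c "
from bench import r; print(r.hand_in())"
```

```text
the job is handed in; nothing more can be done
None
```

I pushed the carriage home against its stop and wound the wheel clockwise until it needed about 12.8 N, roughly 4.5 N above the 8.2 N free push; I pushed one spoke all the way round rather than going spoke by spoke, and handed the job in at about 19 s with the robot clear and nothing else moved.

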